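# Clip the jar holder onto its base and dock the tall spice jar

## Robot

A 7-joint arm with a two-finger parallel gripper is mounted at the origin on a cart in front of the work surface, level with it; the furniture and walls round the work are solid. World frame = base frame: x ahead of the robot, y to its left, z up, the work surface at z = 0. Lengths are in m, angles in rad, forces in N, time in s.
With the tool pointing down it reaches from about 0.4 to 0.85 m from the base axis. Payload 10.4 kg.
Tool frame: the origin (TCP) lies midway between the tips of the shut fingers; the grasp point (between the pads) lies 19 mm behind it; z points along the fingers, y is the line along which they close (so a half turn about z gives the same grasp; the last joint's range is limited). The gripper opens to 87 mm and grips with 3 to 60 N. Pads are 19 mm wide; open, the fingers measure 117 mm over their backs; the gripper's body (75 mm by 190 mm) begins 51 mm behind the grasp point.
Start: joints at [0.66, 0.332, -0.065, 1.46, 0.022, 1.35, -0.088], TCP at [0.485, -0.394, 0.223] pointing down, gripper open.
Joint ranges: [-2.6, 2.6], [-0.5, 2.12], [-1.47, 1.34], [0.16, 2.42], [-1.27, 4.41], [0.06, 2.06], [-2.6, 2.6]. Speed limits (rad/s): [2.22, 2.22, 2.79, 2.79, 3.14, 3.14, 3.14].

## Interface

Orientations are given as a unit quaternion [x, y, z, w].
In Python, from bench import r gives the robot as it stands.
- The arm moves only by the tool apply_moves, never from a script. Its argument "steps" is a list of rows, each a list of 7 numbers: the turn, a rotation vector about the tool's x, y, z in rad, then the shift along the tool's x, y, z in mm, then the opening, from -1 (shut) to 1 (fully open). In form: [[ax, ay, az, x, y, z, claw], ...]. A call has 1 to 20 rows; each row is the pose to reach, as a shift and turn from the pose commanded when the call began, along the tool's axes at that moment; what a row does not reach only later rows make up. A row lasts 1/12 s, in which the tool goes at most 41.7 mm and 7.16 degrees, less where a joint would pass 70% of its speed; a pose out of reach is approached as far as the arm can. A call with a gripper value outside its range is refused whole. The fingers move at their own pace and stop on an object; "force" is the grip in N (left out, the last holds). Time passes only in rows, so rows that repeat a pose let the fingers close. It gives the time, the measured TCP pose, the force, the opening and the grip force at its end, in the units of the state.
- r.read_state(): the state, without advancing time (a new reading comes with each control period).
- r.camera(name): name is "scene" or "top" or "wrist"; returns a dict with "pixels" (480x640x3 uint8, red, green, blue), "z_map" (480x640 float32, m along the optical axis (not along the pixel's ray), 0 where there is no reading), "fovy" (degrees; the focal length in pixels is half the picture's height over the tangent of half this angle, whatever the lens; pixels are square), "cx", "cy" (the principal point, pixels), "position" and "orientation" of the camera in the world. Camera axes: x right, y down, z forward; pixel columns grow to the right and rows downward; lengths in m; the calibration is good to about 2 mm. The wrist camera is an equidistant fisheye: a pixel r from the principal point sees the ray r / f radians off the axis. A picture is of the moment at which its call begins.
- r.close_job(): hands the job in; it is judged then, once.
The state is a dict: "time": time; "joint_positions": joint angles; "joint_vel": joint speeds; "joint_torque": joint torques, N m; "ee_pos": TCP position; "eef_rot": TCP orientation; "ft_force": force on the tool from outside, world axes, zero at the start; "torque": the same for the moment, N m; "width": finger opening in m; "grip_force": force on a finger pad.
Only numpy, scipy, OpenCV 4.12 (cv2) and the standard library are available. Lean on these libraries where they do the work, as an engineer would, in place of code of your own. Each camera call takes 0.05 s, during which the arm holds its last target. There are 200 camera calls.

## Task

Fit the square jar holder onto the grey mounting base on the worktop: set its flange between the two spring hooks and press it down until it lies flat on the base and both hooks have clicked over it. Then stand the tall spice jar upright in the holder, lowering it to the bottom rather than dropping it, and let go. Leave the other things on the worktop where they are.

Things in the scene. Friction and masses are not known exactly. Their poses are not given: they have to be found in the camera images.
- dock_base: Grey plastic mounting base fixed to the worktop: slab 116 (x) x 70 (y) x 12 (z) mm, a spring hook at each end of its long side and two thin guide fins on each long side. Origin: centre of its underside on the worktop; x runs along the long side from hook to hook, z up. Pressing the holder in takes about 10 N at most, as the ramps open some 10 mm above the seat, then little; the hooks spring back only in the last mm.
- dock_seat (a point): Centre of the base's flat top, 12 mm up, where the flange is seated, its long side along x, either way round. Fins at x = +-29 mm, y = +-31.5 mm, to 26 mm above the worktop, flaring outward 4 mm at the top, centre it sideways. Room for fingers is between the fins on the y sides.
- hook_a (a joint): Spring hook at the base's +x end, 24 mm wide, top 32 mm above the worktop; nose overhangs inward to 38.5 mm from the centre, flat underside 21 mm above the worktop, ramp above it sloping out to 45 mm. Rad: 0 = upright (rest, and again once clicked over the flange), positive = bent outward (0.15 to 0.3 as the flange passes); springs back.
- hook_b (a joint): The same spring hook at the base's -x end, same meaning.
- holder_center (a point): Centre, 24 mm above the underside, of the loose white jar holder (90 g, 49 mm high): flange 84 (x) x 60 (y) x 8 mm with a square open-topped socket on it, outside 55 x 55 mm. x along the flange's long side, z up. Take it across y (55 mm), fingertips above the flange, which juts out 2.5 mm on the y sides, 14.5 mm on the x sides. Starts upright on the worktop; seated, its underside is 12 mm up.
- holder_socket (a point): Centre of the socket's inner floor in the holder, 8 mm above the holder's underside; the socket is 47 x 47 mm inside and 41 mm deep. Same axes as the holder.
- tall_jar_center (a point): Centre, half-way up, of the tall spice jar with black lid (loose, about 160 g), round, 41 mm in diameter, 134 mm high, so 67 mm above its foot; z up along the jar. It is the tallest of three spice jars. Starts upright on the worktop.
- tall_jar: Centre of the underside of the tall spice jar.
- short_jar_a: Short spice jar with black lid, 43 mm in diameter, 79 mm high; origin at the centre of its underside. Bystander.
- short_jar_b: Short spice jar with grey lid, 43 mm in diameter, 85 mm high; origin at the centre of its underside. Bystander.
- teaspoon: Metal teaspoon lying on the worktop, 134 x 27 x 12 mm; origin at its middle, underside. Bystander.
- espresso_cup: Small striped espresso cup, 60 x 84 x 49 mm; origin at its underside. Bystander.
- lemon: Lemon, 83 x 58 x 58 mm; origin at its underside. Bystander.
- orange: Orange, 65 mm in diameter; origin at its underside. Bystander.
Things that resemble listed ones, but are neither listed nor needed, are in the scene too. What is shaped like the part that bears holder_center but green or pink is not meant.

How it is judged:
On the way, in this order (a step that is already met when the one before it is completed fails the run):
1. the holder lies flat on the base with both hooks clicked over its flange (z of holder_socket in the frame of dock_base below 0.0218 m and horizontal distance between holder_socket and dock_base below 0.005 m and angle between the x axis of holder_socket and the x axis of dock_base, either way round below 0.1 rad and angle between holder_socket's own z axis and vertical below 0.04 rad and value of joint each of hook_a, hook_b below 0.06 rad), for 0.2 s.
2. the tall jar stands in the holder's socket, down on its floor (distance between tall_jar and holder_socket below 0.007 m and angle between tall_jar's own z axis and vertical below 0.14 rad), for 0.2 s.
At the end, for the whole second after the job is handed in: The flange lies flat on the base (gap under 1.8 mm, centred within 5 mm, aligned within 0.1 rad, tilt under 0.04) with both hooks sprung back over it (under 0.06 rad); the tall jar stands released in the socket, foot within 7 mm of the middle of its floor, tilt under 0.14 rad (all of step 1 and all of step 2); the robot touches nothing.
It fails at once if the tall jar is dropped into the holder (falls faster than 0.6 m/s there) (horizontal distance between tall_jar and holder_socket below 0.03 m and linear speed of tall_jar above 0.6 m/s).
It fails at once if another thing on the worktop is shifted more than 40 mm (distance of any of short_jar_a, short_jar_b, teaspoon, espresso_cup, lemon, orange from where it was at the start of the episode above 0.04 m).
It fails at once if a short jar is knocked over (angle between any of short_jar_a, short_jar_b's own z axis and vertical above 0.5 rad).
It also fails if it takes over 62 s, if anything falls off the work surface, if the arm or the gripper's body presses on something with over 40 N, if the wrist force passes 120 N, or if a joint passes its speed limit or range.

## Working session

There is one attempt and no reset: what is moved stays moved. The work goes in short steps, Python scripts to look and compute and a tool call to move; the robot and the scene stay as the last step left them, time stands still between calls to the robot, and variables do not carry over. Pictures are saved under pics/ and viewed, at most 10 in all, crops included, and the job is handed in when it is done.

Besides the shell and the picture viewer there is one more tool, called after "Emit:" in YAML: its name, and indented under it one key for each argument. apply_moves: Moves the arm, as the interface text tells. Its arguments: {"type":"object","properties":{"steps":{"type":"array","items":{"type":"array","items":{"type":"number"}}},"force":{"type":"number"}},"required":["steps"]}

```bash
ls; mkdir -p pics
cat > h.py <<'E'
import numpy as np, cv2
from scipy.spatial.transform import Rotation as R
from bench import r
def cam(n):
    c=r.camera(n); c['f']=240/np.tan(np.radians(c['fovy'])/2); c['R']=R.from_quat(c['orientation']).as_matrix(); c['p']=np.array(c['position']); c['n']=n; return c
def ray(c,u,v):
    x=(np.asarray(u,float)-c['cx'])/c['f']; y=(np.asarray(v,float)-c['cy'])/c['f']
    if c['n']=='wrist':
        t=np.hypot(x,y); s=np.sinc(t/np.pi); d=np.stack([x*s,y*s,np.cos(t)],-1)
    else: d=np.stack([x,y,np.ones_like(x)],-1)
    return d@c['R'].T
def onplane(c,u,v,z):
    d=ray(c,u,v); return c['p']+d*((z-c['p'][2])/d[...,2])[...,None]
def cloud(c):
    v,u=np.mgrid[:480,:640]; d=ray(c,u,v); zc=d@c['R'][:,2]
    P=c['p']+d*(c['z_map']/zc)[...,None]; P[c['z_map']<=0]=np.nan; return P
def save(n,im,): cv2.imwrite('pics/'+n+'.png',im[...,::-1])
E
python3 - <<'E'
from h import *
for n in ('scene','top'):
    c=cam(n); save(n+'0',c['pixels']); print(n,c['p'].round(3),c['R'].round(2).tolist(),c['fovy'],c['cx'],c['cy'])
s=r.read_state(); print(s)
print(R.from_quat(s['eef_rot']).as_matrix().round(3))
E
```

```text
pics
scene [0.941 0.267 0.956] [[-0.78, 0.51, -0.36], [0.62, 0.63, -0.46], [-0.01, -0.59, -0.81]] 48.66585174577199 317.43594526899733 243.6834436009567
top [ 0.278 -0.222  1.359] [[0.01, -0.98, 0.19], [-1.0, -0.01, 0.0], [-0.0, -0.19, -0.98]] 45.07762150653897 316.1618850662099 232.43802948396598
{'time': 0.1, 'joint_positions': array([ 0.66039827,  0.33280418, -0.06471193,  1.46084749,  0.02160677,
        1.34987746, -0.08848544]), 'joint_vel': array([ 0.00054127, -0.0018152 , -0.00086347, -0.00173052,  0.00141034,
       -0.00047581, -0.0001324 ]), 'joint_torque': array([ 3.58859288e-04, -6.24545002e+01,  2.39462347e-02, -3.90716851e+01,
       -6.15246571e-02,  3.66318156e-02,  1.01323628e-04]), 'ee_pos': array([ 0.48454395, -0.39423779,  0.22184103]), 'eef_rot': array([ 9.03073917e-01,  4.29484709e-01, -2.92147119e-04, -5.47266362e-04]), 'ft_force': array([-0.12423417,  0.96671494,  0.00692553]), 'torque': array([0.0048853 , 0.02027327, 0.06217172]), 'grip_force': 0.0, 'width': 0.0871887778585404}
[[ 0.631  0.776 -0.001]
 [ 0.776 -0.631  0.001]
 [-0.    -0.001 -1.   ]]
```

View pics/scene0.png

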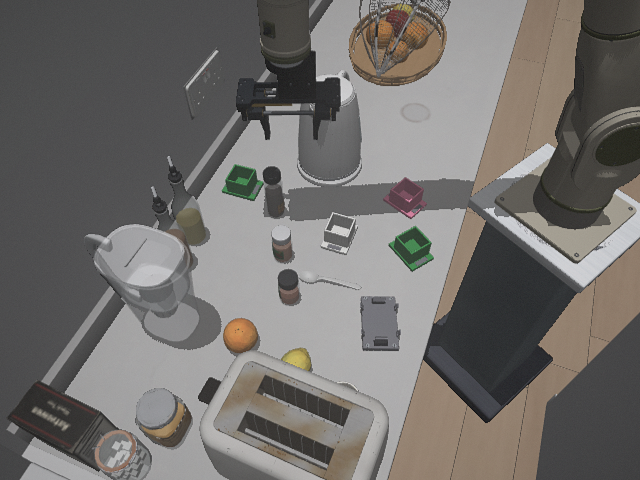

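View pics/top0.png

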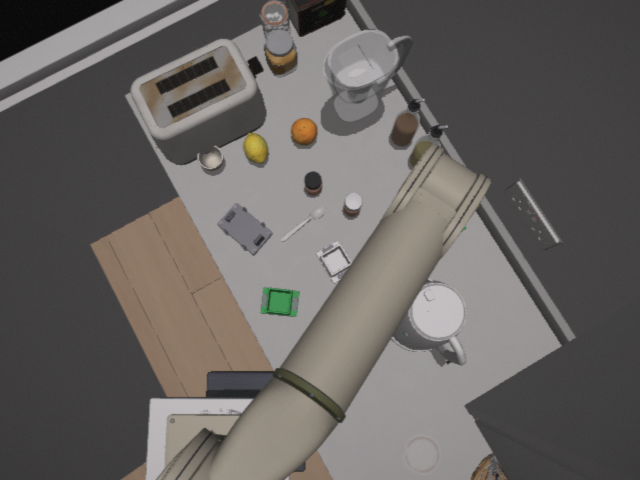

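The white holder is at scene (339,232) and top (335,262). Its lookalikes are green at (241,182) and (411,246), and pink at (406,196). The base is at scene (380,322) and top (245,229). The tall jar has a black lid at scene (272,178). It could be mistaken for the short jars at (288,286) (black lid) and (282,242) (grey lid), or the bottles at (160,205) and (176,170). I choose the white holder and the tall black-lidded jar, and will check both in one crop.

Run:
```python
from h import *
cs={n:cam(n) for n in ('scene','top')}
c=cs['scene']; cr=c['pixels'][150:360,220:440]; save('crop',cv2.resize(cr,None,fx=2.8,fy=2.8,interpolation=cv2.INTER_CUBIC))
box={'scene':{'holder':(318,208,362,256),'base':(355,288,405,355),'tall':(255,160,292,222)},'top':{'holder':(314,238,356,285),'base':(214,200,276,258)}}
for n,c in cs.items():
    P=cloud(c)
    hsv=cv2.cvtColor(c['pixels'],cv2.COLOR_RGB2HSV)
    for k,(a,b,e,d) in box[n].items():
        q=P[b:d,a:e].reshape(-1,3); q=q[np.isfinite(q[:,0])]
        print(n,k,np.histogram(q[:,2],bins=np.arange(-.01,.15,.005))[0])
        rng={'holder':(.042,.056),'base':(.008,.016),'tall':(.128,.145)}[k]
        m=(q[:,2]>rng[0])&(q[:,2]<rng[1]); s=q[m]
        if len(s)<5: continue
        rect=cv2.minAreaRect((s[:,:2]*1000).astype(np.float32)); print('  n',len(s),'med z',np.median(s[:,2]).round(4),'rect',np.round(rect[0],1),np.round(rect[1],1),round(rect[2],1),'mean',s.mean(0).round(4))
        if k=='holder':
            s=q[(q[:,2]>.005)]; rect=cv2.minAreaRect((s[:,:2]*1000).astype(np.float32)); print('  all',rect)
```

```text
scene holder [  9 659 443 307  68  83  70  71  75  87  94 135   4   0   0   0   0   0
   0   0   0   0   0   0   0   0   0   0   0   0   0]
  n 205 med z 0.0458 rect [ 465.4 -263.7] [59.5 55.9] 29.4 mean [ 0.4654 -0.2628  0.0459]
  all ((447.0123596191406, -274.9310607910156), (129.69061279296875, 60.01129913330078), 31.524587631225586)
scene base [  14  938  461  505 1178   51   64   94   36    0    0    0    0    0
    0    0    0    0    0    0    0    0    0    0    0    0    0    0
    0    0    0]
  n 1607 med z 0.011 rect [543.2 -47.8] [117.9  70.2] 50.6 mean [ 0.5451 -0.0456  0.0112]
scene tall [ 10 782 508  94  34  27  32  25  28  32  27  28  24  25  32  21  27  32
  25  31  33  19  32  54  28  16  30  31 140  60   0]
  n 214 med z 0.1342 rect [ 534.6 -410.3] [37.3 37.7] 12.4 mean [ 0.535  -0.4092  0.1338]
top holder [ 28 435 472 378 124  17  22  15  18  14  44  96  35   1   0   0   0   0
   0   0   0   0   0   0   0   0   0   0   0   0   0]
  n 164 med z 0.0475 rect [ 463.3 -262.6] [55.1 55.2] 30.9 mean [ 0.4629 -0.2621  0.0477]
  all ((432.1589050292969, -262.0977783203125), (170.7538604736328, 95.04926300048828), 0.3503047227859497)
top base [  95 1070  917  420  777  170   46   55   26    3    0    0    0    0
    0    0    0    0    0    0    0    0    0    0    0    0    0    0
    0    0    0]
  n 1099 med z 0.0118 rect [544.5 -42.2] [135.7  84.7] 59.1 mean [ 0.5407 -0.0482  0.0119]
```

View pics/crop.png

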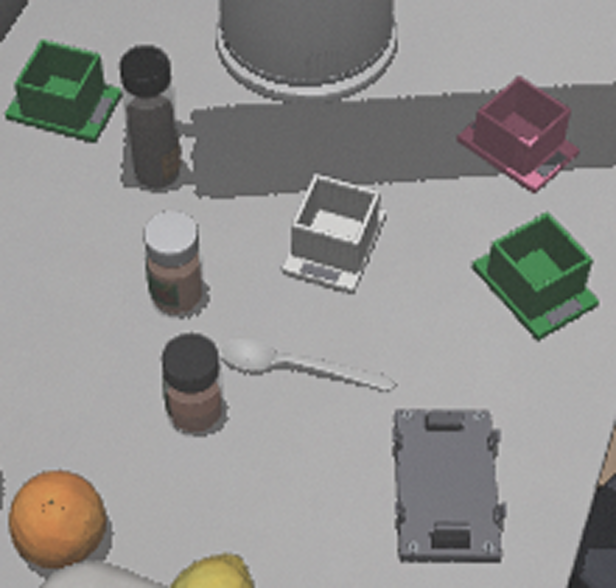

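The crop confirms the white holder (crop 335,230) with its flange's long side running down the picture, the tall jar (150,120), and the base (447,485) with a hook at top and bottom. I'll go above the holder for a wrist view.

Emit:
apply_moves:
  steps:
    - [0, 0, 0, 0, 0, -30, 1]
    - [0, 0, 0.36, 89, -99, -30, 1]
    - [0, 0, 0.36, 89, -99, -30, 1]
    - [0, 0, 0.36, 89, -99, -30, 1]
    - [0, 0, 0.36, 89, -99, -30, 1]
    - [0, 0, 0.36, 89, -99, -30, 1]
    - [0, 0, 0.36, 89, -99, -30, 1]
    - [0, 0, 0.36, 89, -99, -30, 1]

```text
time: 0.87
ee_pos: [0.464, -0.2641, 0.2525]
eef_rot: [0.965, 0.261, -0.0, 0.0]
ft_force: [0.1, -0.8, -0.9]
width: 0.0867
grip_force: 0.0
```

Run:
```python
from h import *
c=cam('wrist'); save('w1',c['pixels']); print(c['p'],c['R'].round(3).tolist(),c['f'],c['cx'],c['cy'],(c['z_map']>0).mean())
s=r.read_state(); print(s['ee_pos'],R.from_quat(s['eef_rot']).as_matrix().round(3).tolist())
t=cam('top'); sc=cam('scene'); save('top1',t['pixels'])
Pa=np.concatenate([cloud(t).reshape(-1,3),cloud(sc).reshape(-1,3)]); Pa=Pa[np.isfinite(Pa[:,0])]
def clear(name,c0,ang,zmin,zmax=.16):
    a=np.radians(ang); X=np.array([np.cos(a),np.sin(a)]); Y=np.array([-X[1],X[0]])
    d=Pa[:,:2]-c0; m=(Pa[:,2]>zmin)&(Pa[:,2]<zmax); x=d[m]@X; y=d[m]@Y
    k=(abs(x)<.09)&(abs(y)<.15); H=np.histogram2d(x[k],y[k],bins=[np.arange(-.09,.091,.02),np.arange(-.15,.151,.02)])[0]; print(name,'rows x,cols y');print(H.astype(int))
clear('holder',np.array([.464,-.263]),30.5,.065)
clear('base',np.array([.543,-.047]),50.6,.075)
```

```text
[ 0.52747881 -0.22756659  0.41606851] [[0.503, -0.833, -0.231], [-0.864, -0.485, -0.135], [0.0, 0.267, -0.964]] 371.64829954431775 322.25398363107274 238.7622361114411 0.9763736979166666
[ 0.4639421  -0.26433967  0.25235584] [[0.865, 0.502, -0.0], [0.502, -0.865, -0.0], [-0.0, 0.0, -1.0]]
holder rows x,cols y
[[  0   0   0   0   0   0   0   0   0   0   0   0   0   0   0]
 [  0   0   0   0   0   0   0   0   0   0   0   0   0   0   0]
 [ 14   0   0   0   0   0   0   0   0   0   0   0   0   0   0]
 [160   0   0   0   0   0   0   0   0   0   0   0   0   0   0]
 [ 91   0   0   0   0   0   0   0   0   0   0   0   0   0   0]
 [  0   0   0   0   0   0   0   0   0   0   0   0   0   0   0]
 [  0   0   0   0   0   0   0   0   0   0   0   0   0   0   0]
 [  0   0   0   0   0   0   0   0   0   0   0   0   0   0   0]
 [  0  15  64  31   0   0   0   0   0   0   0   0   0   0   0]]
base rows x,cols y
[[0 0 0 0 0 0 0 0 0 0 0 0 0 0 0]
 [0 0 0 0 0 0 0 0 0 0 0 0 0 0 0]
 [0 0 0 0 0 0 0 0 0 0 0 0 0 0 0]
 [0 0 0 0 0 0 0 0 0 0 0 0 0 0 0]
 [0 0 0 0 0 0 0 0 0 0 0 0 0 0 0]
 [0 0 0 0 0 0 0 0 0 0 0 0 0 0 0]
 [0 0 0 0 0 0 0 0 0 0 0 0 0 0 0]
 [0 0 0 0 0 0 0 0 0 0 0 0 0 0 0]
 [0 0 0 0 0 0 0 0 0 0 0 0 0 0 0]]
```

View pics/w1.png

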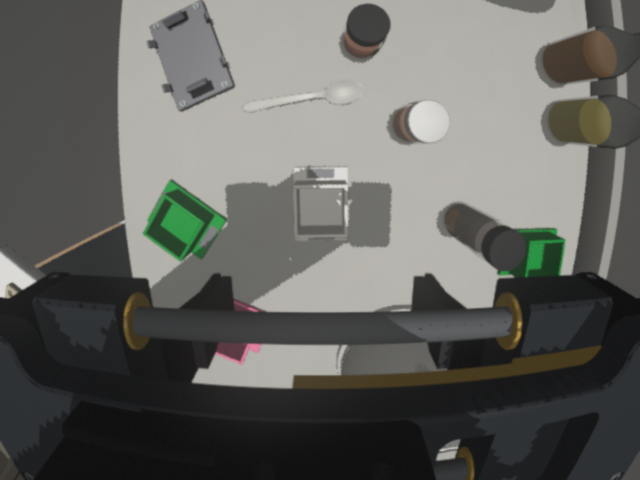

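The wrist view shows the holder at (322,203) with its flange's long side vertical in the picture. The base is at (190,55) and the tall jar's lid at (505,248). The body has clearance at both places, so I'll refine the poses.

```bash
cat >> h.py <<'E'
def rect(P,box,z0,z1):
    a,b,e,d=box; q=P[b:d,a:e].reshape(-1,3); q=q[np.isfinite(q[:,0])]; s=q[(q[:,2]>z0)&(q[:,2]<z1)]
    # trim isolated points with an opened 1 mm occupancy image
    o=s[:,:2].min(0); im=np.zeros((400,400),np.uint8); ij=((s[:,:2]-o)*1000).astype(int).clip(0,399)-0; im[ij[:,1],ij[:,0]]=255
    k=cv2.morphologyEx(im,cv2.MORPH_CLOSE,np.ones((7,7),np.uint8)); n,l,st,_=cv2.connectedComponentsWithStats(k); j=1+st[1:,4].argmax()
    s=s[l[ij[:,1],ij[:,0]]==j]; rc=cv2.minAreaRect((s[:,:2]*1000).astype(np.float32))
    return np.round(rc[0],1),np.round(rc[1],1),round(rc[2],1),np.median(s[:,2]).round(4),len(s)
E
python3 - <<'E'
from h import *
W=cam('wrist');T=cam('top');S=cam('scene')
PW,PT,PS=cloud(W),cloud(T),cloud(S)
hb={'w':(PW,(285,158,358,248)),'t':(PT,(314,238,356,285)),'s':(PS,(318,208,362,256))}
for k,(P,b) in hb.items(): print('holder rim',k,*rect(P,b,.042,.056)); print('  all',*rect(P,b,.0055,.06))
bb={'w':(PW,(140,0,240,115)),'t':(PT,(214,200,276,258)),'s':(PS,(355,288,405,355))}
for k,(P,b) in bb.items(): print('base',k,*rect(P,b,.006,.016)); 
for k,(P,b) in bb.items():
    a,bb_,e,d=b; q=P[bb_:d,a:e].reshape(-1,3); q=q[q[:,2]>.0275]; 
    if len(q)>4: 
        A=np.radians(50.6); x=(q[:,:2]-[.543,-.047])@[np.cos(A),np.sin(A)]; print(k,'hooks',len(q),[q[g].mean(0).round(4) for g in (x>0,x<0)])
print('worktop z', [np.median(P[170:190,380:400,2] if 0 else P[b[1]:b[3],b[0]:b[2],2][P[b[1]:b[3],b[0]:b[2],2]<.004]).round(4) for P,b in hb.values()])
for k,P,b in (('w',PW,(440,195,530,275)),('s',PS,(255,160,292,222))): print('tall',k,*rect(P,b,.128,.142))
E
```

```text
holder rim w [ 463.  -262.4] [54.9 54.7] 30.7 0.0491 914
  all [ 469.7 -257.9] [70.1 59.6] 29.7 0.0103 3868Traceback (most recent call last):
  File "<stdin>", line 5, in <module>
  File "h.py", line 21, in rect
    o=s[:,:2].min(0); im=np.zeros((400,400),np.uint8); ij=((s[:,:2]-o)*1000).astype(int).clip(0,399)-0; im[ij[:,1],ij[:,0]]=255
    return umr_minimum(a, axis, None, out, keepdims, initial, where)
ValueError: zero-size array to reduction operation minimum which has no identity
```

Run:
```python
from h import *
W=cam('wrist');T=cam('top');S=cam('scene')
PW,PT,PS=cloud(W),cloud(T),cloud(S)
print('rim s',*rect(PS,(318,208,362,256),.042,.056))
bb={'w':(PW,(140,0,240,115)),'t':(PT,(214,200,276,258)),'s':(PS,(355,288,405,355))}
for k,(P,b) in bb.items():
    try: print('base',k,*rect(P,b,.008,.016))
    except Exception as e: print(k,e); continue
    a,b_,e,d=b; q=P[b_:d,a:e].reshape(-1,3); q=q[q[:,2]>.028]
    A=np.radians(50.6); x=(q[:,:2]-[.543,-.047])@[np.cos(A),np.sin(A)]; print(k,'hooks',len(q),[q[g].mean(0).round(4) for g in (x>0,x<0)])
for k,P,b in (('w',PW,(440,195,530,275)),('s',PS,(255,160,292,222))): print('tall',k,*rect(P,b,.128,.142))
```

```text
rim s [ 465.5 -263.5] [58.1 55.5] 30.7 0.0464 195
base w [541.3 -47.3] [116.5  71.2] 50.2 0.0134 5037
w hooks 295 [array([ 0.5683, -0.0155,  0.0306]), array([ 0.5161, -0.0811,  0.0311])]
base t [541.2 -47.1] [116.9  70. ] 50.6 0.0117 1106
t hooks 55 [array([ 0.5713, -0.0178,  0.0308]), array([ 0.5179, -0.0798,  0.0305])]
base s [543.5 -47.8] [117.7  69.9] 50.4 0.0113 1601
s hooks 59 [array([ 0.5706, -0.0124,  0.0305]), array([ 0.5142, -0.0811,  0.03  ])]
tall w [ 531.5 -409.7] [38.1 38. ] 41.3 0.1362 1391
tall s [ 534.8 -409.8] [37.8 38.4] 13.5 0.1342 217
```

Emit:
apply_moves:
  steps:
    - [0, 0, -0.009, 0, -2, 40, 1]
    - [0, 0, -0.009, 0, -2, 80, 1]
    - [0, 0, -0.009, 0, -2, 120, 1]
    - [0, 0, -0.009, 0, -2, 155, 1]
    - [0, 0, -0.009, 0, -2, 180, 1]
    - [0, 0, -0.009, 0, -2, 200, 1]
    - [0, 0, -0.009, 0, -2, 215, 1]
    - [0, 0, -0.009, 0, -2, 227, 1]
    - [0, 0, -0.009, 0, -2, 235, 1]
    - [0, 0, -0.009, 0, -2, 238, 1]
    - [0, 0, -0.009, 0, -2, 238, 1]
    - [0, 0, -0.009, 0, -2, 238, 1]

```text
time: 2.32
ee_pos: [0.4637, -0.2615, 0.0153]
eef_rot: [0.964, 0.265, 0.0, 0.0]
ft_force: [0.6, -0.2, -0.0]
width: 0.087
grip_force: 0.0
```

Emit:
apply_moves:
  steps:
    - [0, 0, 0, 0, 0, 0, -1]
    - [0, 0, 0, 0, 0, 0, -1]
    - [0, 0, 0, 0, 0, 0, -1]
    - [0, 0, 0, 0, 0, 0, -1]
    - [0, 0, 0, 0, 0, 0, -1]
    - [0, 0, 0, 0, 0, 0, -1]
    - [0, 0, 0, 0, 0, 0, -1]
    - [0, 0, 0, 0, 0, 0, -1]
    - [0, 0, 0, 0, 0, 0, -1]
  force: 40

```text
time: 3.07
ee_pos: [0.4633, -0.2613, 0.0147]
eef_rot: [0.964, 0.265, 0.0, 0.0]
ft_force: [-0.7, 0.6, 2.1]
width: 0.0544
grip_force: 40.0
```

Run:
```python
from h import *
c=cam('wrist'); save('w2',c['pixels']); s=r.read_state(); print(s['time'],s['ee_pos'],R.from_quat(s['eef_rot']).as_matrix().round(4).tolist(),s['width'],s['grip_force'],s['ft_force'])
P=cloud(c); M=R.from_quat(s['eef_rot']).as_matrix()
q=P.reshape(-1,3); q=q[np.isfinite(q[:,0])]; d=(q-s['ee_pos'])@M
k=(abs(d[:,0])<.06)&(abs(d[:,1])<.045)&(d[:,2]<.01)
for x in np.arange(-.05,.06,.005):
    m=k&(abs(d[:,0]-x)<.0025)&(abs(d[:,1])<.024); print(round(x,3),m.sum(),np.median(q[m,2]).round(4) if m.any() else '')
```

```text
3.1167 [ 0.46330296 -0.26133073  0.01469542] [[0.8594, 0.5114, 0.0003], [0.5114, -0.8594, -0.0002], [0.0001, 0.0003, -1.0]] 0.05467669555458795 40.00002301298082 [ 0.02483556 -1.09661939  2.04802271]
-0.05 0 
-0.045 0 
-0.04 0 
-0.035 0 
-0.03 0 
-0.025 3066 0.0352
-0.02 159 0.0417
-0.015 111 0.0447
-0.01 782 0.0096
-0.005 928 0.0095
-0.0 1023 0.0096
0.005 1129 0.0097
0.01 468 0.0253
0.015 366 0.0485
0.02 891 0.1294
0.025 27258 0.1261
0.03 5361 0.1032
0.035 2876 0.0999
0.04 1069 0.0092
0.045 0 
0.05 0 
0.055 0
```

Emit:
apply_moves:
  steps:
    - [0, 0, 0, 0, 0, -15, -1]
    - [0, 0, 0, 0, 0, -50, -1]
    - [0, 0, 0, 0, 0, -90, -1]
    - [0, 0, 0, 0, 0, -110, -1]
    - [0, 0, 0, 0, 0, -110, -1]
    - [0, 0, 0, 0, 0, -110, -1]
    - [0, 0, 0, 0, 0, -110, -1]

```text
time: 3.7
ee_pos: [0.4624, -0.2608, 0.1233]
eef_rot: [0.964, 0.265, -0.001, -0.001]
ft_force: [-0.7, 0.4, -1.1]
width: 0.0547
grip_force: 40.0
```

Run:
```python
from h import *
c=cam('wrist'); save('w3',c['pixels']); s=r.read_state(); print(s['time'],s['ee_pos'],s['width'],s['grip_force'],s['ft_force'])
P=cloud(c); M=R.from_quat(s['eef_rot']).as_matrix(); d=(P-s['ee_pos'])@M
# flange top approx tool z = +.006 ; rim approx -.035
ok=np.isfinite(d[...,0])&(abs(d[...,1])<.024)
fl=ok&(abs(d[...,2]-.006)<.006)&(d[...,0]>.02); print('flange',fl.sum(),np.percentile(d[fl],[1,50,99],axis=0).round(4).tolist())
for y in np.arange(-.026,.027,.004):
    m=fl&(abs(d[...,1]-y)<.002); rm=ok&(abs(d[...,2]+.035)<.006)&(abs(d[...,1]-y)<.002)&(abs(d[...,0])<.04)
    print(y.round(3),m.sum(), d[m][:,0].max().round(4) if m.any() else '', np.percentile(d[rm][:,0],[1,99]).round(4) if rm.any() else '', np.median(d[rm][:,2]).round(4) if rm.any() else '')
print('base w',*rect(P,(0,0,320,300),.008,.016))
T=cam('top');print('base t',*rect(cloud(T),(214,200,276,258),.008,.016))
```

```text
3.75 [ 0.46222493 -0.26068433  0.12288161] 0.054764848449406114 40.00023457221687 [-0.07499076 -0.63150094 -2.18996609]
flange 3614 [[0.027, -0.0234, 0.0006], [0.0346, 0.0, 0.0047], [0.0418, 0.0235, 0.0106]]
-0.026 0   
-0.022 296 0.042 [-0.0242  0.0274] -0.0341
-0.018 297 0.0419 [-0.0243  0.0275] -0.0342
-0.014 307 0.0421 [-0.0245  0.0275] -0.0339
-0.01 285 0.0419 [-0.0244  0.0275] -0.034
-0.006 315 0.0419 [-0.0247  0.0275] -0.0335
-0.002 298 0.0419 [-0.0243  0.0275] -0.034
0.002 304 0.0419 [-0.0245  0.0276] -0.0336
0.006 316 0.0419 [-0.0248  0.0276] -0.0341
0.01 287 0.0419 [-0.0245  0.0275] -0.0339
0.014 311 0.0419 [-0.0246  0.0275] -0.0336
0.018 295 0.0419 [-0.0246  0.0275] -0.0341
0.022 303 0.0419 [-0.0242  0.0275] -0.0334
0.026 0   
base w [537.3 -52.4] [104.3  70.5] 50.8 0.0134 6619
base t [541.2 -47.4] [116.9  69.9] 50.5 0.012 1108
```

View pics/w3.png

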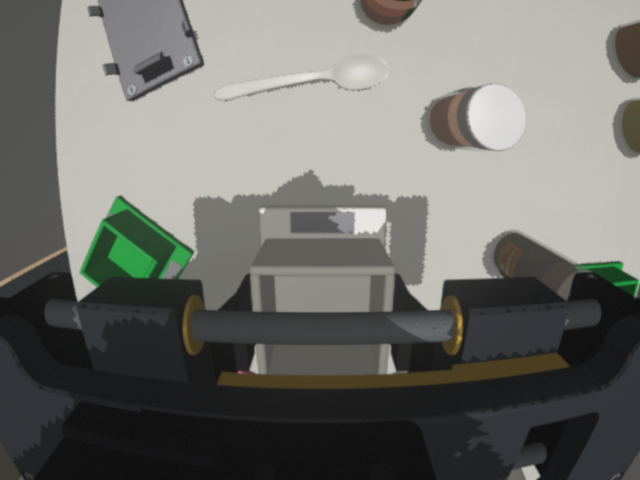

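The holder (wrist, 322,290) is held square and centred, with its flange end at tool x +42 mm and its underside 15 mm below the TCP. I'll carry it over the base.

Emit:
apply_moves:
  steps:
    - [0, 0, -0.08, 29, -24, 0, -1]
    - [0, 0, -0.17, 59, -48, 0, -1]
    - [0, 0, -0.25, 89, -72, 0, -1]
    - [0, 0, -0.345, 118, -95, 0, -1]
    - [0, 0, -0.345, 148, -119, 0, -1]
    - [0, 0, -0.345, 170, -137, 0, -1]
    - [0, 0, -0.345, 177, -143, 0, -1]
    - [0, 0, -0.345, 177, -143, 0, -1]
    - [0, 0, -0.345, 177, -143, 0, -1]
    - [0, 0, -0.345, 177, -143, 0, -1]
    - [0, 0, -0.345, 177, -143, 0, -1]

```text
time: 4.72
ee_pos: [0.5416, -0.0497, 0.1242]
eef_rot: [0.905, 0.426, -0.0, 0.0]
ft_force: [-0.9, 0.2, -1.3]
width: 0.055
grip_force: 40.0
```

```bash
cat > m.py <<'E'
from h import *
# hook / base / holder geometry in the tool frame, wrist view
c=cam('wrist'); s=r.read_state(); P=cloud(c); M=R.from_quat(s['eef_rot']).as_matrix(); d=(P-s['ee_pos'])@M
print(s['time'],s['ee_pos'].round(4),'xang',np.degrees(np.arctan2(M[1,0],M[0,0])).round(2),'z',M[:,2].round(4),s['width'],s['grip_force'],s['ft_force'].round(2))
T=cam('top');S=cam('scene')
for C,b in ((T,(205,190,285,268)),(S,(345,278,415,365))):
    print(C['n'],'base',*rect(cloud(C),b,.008,.016))
E
python3 - <<'E'
from m import *
save('w4',c['pixels']); save('s4',S['pixels'])
wb=P[np.isfinite(P[...,0])&(abs(P[...,2]-.012)<.005)&(abs(d[...,1])<.05)&(d[...,0]>.03)&(d[...,0]<.08)]
e=(wb-s['ee_pos'])@M; print('base slab front/y ext in tool',np.percentile(e,[.5,99.5],axis=0).round(4).tolist())
for x in (.035,.04,.045,.05):
    q=e[abs(e[:,0]-x)<.003]
    if len(q): print(x,len(q),q[:,1].min().round(4),q[:,1].max().round(4))
q=d[np.isfinite(P[...,0])&(P[...,2]>.026)&(P[...,2]<.035)&(abs(d[...,0])<.08)&(abs(d[...,1])<.045)]; print('hook tool',len(q),np.percentile(q,[2,50,98],axis=0).round(4).tolist() if len(q) else '')
E
```

```text
4.7667 [ 0.5418 -0.0494  0.1243] xang 50.39 z [-4.e-04 -5.e-04 -1.e+00] 0.05429294143652321 39.99998568557203 [ 0.06 -0.58 -0.12]
top base [523.6 -68.5] [61.2 69.6] 50.3 0.0118 362
scene base [543.7 -47.3] [117.6  70.1] 50.5 0.0113 1180
base slab front/y ext in tool [[0.0301, -0.0363, 0.1087], [0.0598, 0.0323, 0.1132]]
0.035 702 -0.0366 0.0323
0.04 531 -0.0366 0.0324
0.045 464 -0.0364 0.0323
0.05 674 -0.0363 0.033
hook tool 529 [[0.0272, -0.0397, 0.0905], [0.0436, -0.0019, 0.0951], [0.0489, 0.0358, 0.0981]]
```

Emit:
apply_moves:
  steps:
    - [0, 0, -0.002, 2, -2, 10, -1]
    - [0, 0, -0.002, 2, -2, 35, -1]
    - [0, 0, -0.002, 2, -2, 55, -1]
    - [0, 0, -0.002, 2, -2, 68, -1]
    - [0, 0, -0.002, 2, -2, 72, -1]
    - [0, 0, -0.002, 2, -2, 72, -1]
    - [0, 0, -0.002, 2, -2, 72, -1]
    - [0, 0, -0.002, 2, -2, 72, -1]

```text
time: 5.53
ee_pos: [0.5426, -0.045, 0.0535]
eef_rot: [0.904, 0.428, 0.001, 0.0]
ft_force: [-0.4, 0.4, -1.1]
width: 0.0546
grip_force: 40.0
```

Run:
```python
from m import *
save('w5',c['pixels'][60:460,100:540])
f=np.isfinite(P[...,0])
e=d[f&(abs(P[...,2]-.012)<.004)&(d[...,0]>.03)&(d[...,0]<.08)&(abs(d[...,1])<.05)]
print('slab',np.percentile(e,[1,99],axis=0).round(4).tolist())
q=d[f&(abs(d[...,2]-.006)<.006)&(d[...,0]>.025)&(d[...,0]<.06)&(abs(d[...,1])<.05)]; print('flange',np.percentile(q,[1,99],axis=0).round(4).tolist())
```

```text
5.5833 [ 0.5426 -0.045   0.0536] xang 50.63 z [ 1.8e-03 -2.0e-04 -1.0e+00] 0.05484900772436547 40.0000810995698 [-0.23  0.3  -1.12]
top base [512.4 -78.5] [31.2 74.8] 50.1 0.0122 220
scene base [557.7 -29.9] [72.6 69.9] 48.7 0.0114 458
slab [[0.0367, -0.0338, 0.0382], [0.0557, 0.0346, 0.0422]]
flange [[0.0266, -0.0287, 0.0007], [0.0416, 0.0293, 0.0111]]
```

View pics/w5.png

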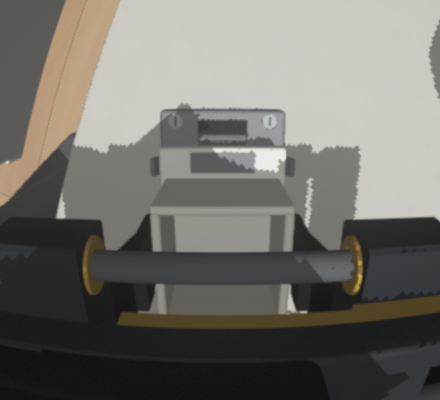

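The crop shows the flange square in front of the hook and between the fins, sitting 2 mm too far along +x. I'll correct that and press slowly.

Emit:
apply_moves:
  steps:
    - [0, 0, 0, -2, 0, 2, -1]
    - [0, 0, 0, -2, 0, 6, -1]
    - [0, 0, 0, -2, 0, 9, -1]
    - [0, 0, 0, -2, 0, 12, -1]
    - [0, 0, 0, -2, 0, 14, -1]
    - [0, 0, 0, -2, 0, 16, -1]
    - [0, 0, 0, -2, 0, 18, -1]
    - [0, 0, 0, -2, 0, 20, -1]
    - [0, 0, 0, -2, 0, 22, -1]
    - [0, 0, 0, -2, 0, 24, -1]
    - [0, 0, 0, -2, 0, 25, -1]
    - [0, 0, 0, -2, 0, 26, -1]
    - [0, 0, 0, -2, 0, 26, -1]

```text
time: 6.77
ee_pos: [0.5405, -0.0464, 0.0267]
eef_rot: [0.904, 0.428, -0.0, -0.0]
ft_force: [-1.8, 1.7, 4.8]
width: 0.0548
grip_force: 40.0
```

```bash
cat > m2.py <<'E'
from m import *
f=np.isfinite(P[...,0])
q=P[f&(d[...,2]>-.04)&(d[...,2]<-.03)&(abs(d[...,0])<.03)&(abs(d[...,1])<.026)]; print('rim z',np.median(q[:,2]).round(4))
q=P[f&(d[...,0]>.029)&(d[...,0]<.037)&(abs(d[...,1])<.025)]; print('flange front z',np.percentile(q[:,2],[10,50,90]).round(4))
q=d[f&(P[...,2]>.026)&(P[...,2]<.036)&(d[...,0]>.032)&(d[...,0]<.06)&(abs(d[...,1])<.011)]; print('hook_a top in tool',len(q),np.percentile(q,[2,50,98],axis=0).round(4).tolist() if len(q) else '')
E
python3 m2.py
```

```text
6.8167 [ 0.5404 -0.0464  0.0267] xang 50.65 z [-5.e-04  1.e-04 -1.e+00] 0.05491157768945497 40.000192215666175 [-2.54  1.1   4.99]
top base [511.9 -82. ] [28.2 68.7] 46.8 0.0116 174
scene base [563.  -23.9] [56.  69.8] 50.7 0.0117 352
rim z 0.0609
flange front z [0.0215 0.1139 0.1159]
hook_a top in tool 842 [[0.0397, -0.0101, -0.0072], [0.0445, 0.0003, -0.0041], [0.0474, 0.0106, 0.0003]]
```

Emit:
apply_moves:
  steps:
    - [0, 0, 0, 0, 0, 1, -1]
    - [0, 0, 0, 0, 0, 2, -1]
    - [0, 0, 0, 0, 0, 3, -1]
    - [0, 0, 0, 0, 0, 3, -1]
    - [0, 0, 0, 0, 0, 3, -1]
    - [0, 0, 0, 0, 0, 0, 0.5]
    - [0, 0, 0, 0, 0, 0, 0.5]
    - [0, 0, 0, 0, 0, 0, 0.5]
    - [0, 0, 0, 0, 0, 0, 0.5]
    - [0, 0, 0, 0, 0, -20, 0.5]
    - [0, 0, 0, 0, 0, -60, 0.5]
    - [0, 0, 0, 0, 0, -100, 0.5]
    - [0, 0, 0, 0, 0, -140, 0.5]
    - [0, 0, 0, 0, 0, -180, 0.5]
    - [0, 0, 0, 0, 0, -200, 0.5]
    - [0, 0, 0, 0, 0, -200, 0.5]
    - [0, 0, 0, 0, 0, -200, 0.5]

```text
time: 8.33
ee_pos: [0.541, -0.0466, 0.2271]
eef_rot: [0.904, 0.428, 0.001, 0.0]
ft_force: [0.6, -0.1, -1.2]
width: 0.0652
grip_force: 0.0
```

Run:
```python
from m import *
save('w6',cv2.resize(c['pixels'][100:330,180:470],None,fx=2,fy=2))
f=np.isfinite(P[...,0]); q=P[f&(abs(P[...,2]-.061)<.006)&(abs(d[...,0])<.04)&(abs(d[...,1])<.04)]
print('rim',np.median(q[:,2]).round(4),[ (np.round(x,1)) for x in cv2.minAreaRect((q[:,:2]*1000).astype(np.float32))],len(q))
A=np.radians(50.5);X=np.array([np.cos(A),np.sin(A)]);Y=np.array([-X[1],X[0]])
e=np.stack([(P[...,:2]-[.5413,-.0472])@X,(P[...,:2]-[.5413,-.0472])@Y,P[...,2]],-1)
for sg in (1,-1):
    h=e[f&(e[...,2]>.024)&(e[...,2]<.036)&(abs(e[...,1])<.011)&(sg*e[...,0]>.035)&(sg*e[...,0]<.065)]; print('hook',sg,len(h),np.percentile(h,[2,50,98],axis=0).round(4).tolist() if len(h) else '')
    g=e[f&(e[...,2]<.024)&(e[...,2]>.008)&(abs(abs(e[...,1])-.019)<.004)&(sg*e[...,0]>.031)&(sg*e[...,0]<.039)]; print('flange z',len(g),np.median(g[:,2]).round(4) if len(g) else '')
```

```text
8.3833 [ 0.5403 -0.0466  0.2256] xang 50.63 z [-1.e-03 -1.e-04 -1.e+00] 0.06527770439583427 0.0 [ 0.25 -1.09 -0.72]
top base [518.  -75.3] [43.9 70. ] 50.6 0.012 189
scene base [551.9 -37.5] [91.4 69.8] 50.4 0.0114 407
rim 0.061 [array([540.5, -46.3]), array([54.4, 54.7]), np.float64(50.3)] 1027
hook 1 202 [[0.0393, -0.0103, 0.0257], [0.0438, 0.0003, 0.0315], [0.0477, 0.0109, 0.0344]]
flange z 128 0.0214
hook -1 209 [[-0.0464, -0.0101, 0.0254], [-0.0421, 0.0001, 0.03], [-0.0382, 0.0103, 0.0339]]
flange z 0
```

View pics/w6.png

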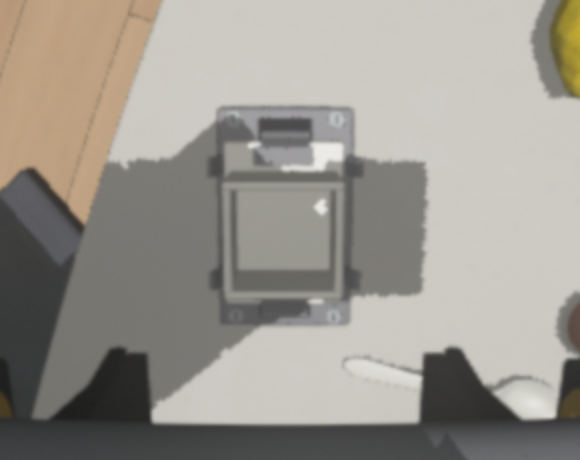

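The holder is seated: rim at 61 mm, both hook noses at about 38–39 mm, and centred. Next is the tall jar's surroundings.

Run:
```python
from h import *
T=cam('top');S=cam('scene'); save('t7',T['pixels'])
pts=[]
for C in (T,S):
    P=cloud(C); q=P.reshape(-1,3); q=q[np.isfinite(q[:,0])]
    q=q[(np.hypot(q[:,0]-.533,q[:,1]+.41)<.2)]; 
    s=q[(q[:,2]>.126)&(q[:,2]<.145)&(np.hypot(q[:,0]-.533,q[:,1]+.41)<.035)]
    if len(s): print(C['n'],len(s),[np.round(x,1) for x in cv2.minAreaRect((s[:,:2]*1000).astype(np.float32))],np.median(s[:,2]).round(4),s.mean(0).round(4), s[:,:2].min(0),s[:,:2].max(0))
    b=q[(q[:,2]>.05)&(q[:,2]<.12)&(np.hypot(q[:,0]-.533,q[:,1]+.41)<.035)]; print(' body',len(b),b.mean(0).round(4) if len(b) else '')
    pts.append(q)
q=np.concatenate(pts); d=q[:,:2]-[.533,-.41]; rr=np.hypot(*d.T); a=np.degrees(np.arctan2(d[:,1],d[:,0]))
for lo,hi,n in ((.025,.12,'mid'),(.12,.4,'high')):
    m=(q[:,2]>lo)&(q[:,2]<hi)&(rr>.03); print(n,[(int(A),round(rr[m&(abs(a-A)<=7.5)].min(),3)) for A in range(-172,180,15) if (m&(abs(a-A)<=7.5)).any()])
```

```text
top 253 [array([ 530.9, -410.2]), array([37.3, 37.1]), np.float64(20.9)] 0.1345 [ 0.5309 -0.4098  0.1344] [ 0.512361   -0.42939248] [ 0.55131237 -0.39147654]
 body 144 [ 0.5198 -0.4015  0.0883]
scene 225 [array([ 533. , -411.4]), array([40.7, 36.5]), np.float64(53.3)] 0.1338 [ 0.5351 -0.4089  0.1334] [ 0.51410768 -0.4296013 ] [ 0.55402973 -0.3911179 ]
 body 406 [ 0.5414 -0.3988  0.086 ]
mid [(-172, np.float64(0.122)), (-157, np.float64(0.123)), (-142, np.float64(0.146)), (-97, np.float64(0.089)), (-82, np.float64(0.08)), (-67, np.float64(0.079)), (-52, np.float64(0.19)), (-37, np.float64(0.197)), (-22, np.float64(0.162)), (-7, np.float64(0.163)), (53, np.float64(0.103)), (68, np.float64(0.102)), (173, np.float64(0.132))]
high [(-172, np.float64(0.127)), (-157, np.float64(0.127)), (-142, np.float64(0.153)), (-22, np.float64(0.166)), (-7, np.float64(0.173)), (173, np.float64(0.137))]
```

Emit:
apply_moves:
  steps:
    - [0, 0, 0, -24, 19, 0, 0.5]
    - [0, 0, 0, -54, 42, 0, 0.5]
    - [0, 0, 0, -84, 66, 0, 0.5]
    - [0, 0, 0, -114, 89, 0, 0.5]
    - [0, 0, 0, -144, 112, 0, 0.5]
    - [0, 0, 0, -174, 136, 0, 0.5]
    - [0, 0, 0, -204, 159, 0, 0.5]
    - [0, 0, 0, -234, 183, 0, 0.5]
    - [0, 0, 0, -262, 205, 0, 0.5]
    - [0, 0, 0, -280, 219, 0, 0.5]
    - [0, 0, 0, -286, 223, 0, 0.5]
    - [0, 0, 0, -286, 223, 0, 0.5]
    - [0, 0, 0, -286, 223, 0, 0.5]
    - [0, 0, 0, -286, 223, 0, 0.5]

```text
time: 9.75
ee_pos: [0.5325, -0.407, 0.2263]
eef_rot: [0.903, 0.429, 0.0, -0.0]
ft_force: [-0.7, 0.5, -0.5]
width: 0.0653
grip_force: 0.0
```

Run:
```python
from h import *
s=r.read_state();c=cam('wrist');S=cam('scene');P=cloud(c);M=R.from_quat(s['eef_rot']).as_matrix();d=(P-s['ee_pos'])@M
print(s['time'],s['ee_pos'].round(4),M[:,0].round(3),M[:,2].round(4),s['width'])
f=np.isfinite(P[...,0])&(np.hypot(P[...,0]-.5315,P[...,1]+.41)<.035)
q=P[f&(P[...,2]>.128)&(P[...,2]<.142)]; print('lid',len(q),[np.round(x,1) for x in cv2.minAreaRect((q[:,:2]*1000).astype(np.float32))],np.median(q[:,2]).round(4))
e=(q-s['ee_pos'])@M; print('tool',e.min(0).round(4),e.max(0).round(4))
PS=cloud(S); k=PS[np.isfinite(PS[...,0])&(PS[...,0]<.47)&(PS[...,0]>.3)&(PS[...,1]<-.38)&(PS[...,1]>-.56)]; print('kettle z',np.percentile(k[:,2],[50,90,98]).round(3))
save('w8',c['pixels'])
```

```text
9.75 [ 0.5325 -0.407   0.2263] [0.632 0.775 0.001] [ 2.0e-04  1.2e-03 -1.0e+00] 0.06526043059744403
lid 2185 [array([ 532.3, -410.4]), array([37.9, 36.7]), np.float64(49.6)] 0.1364
tool [-0.0218 -0.0164  0.0878] [0.0161 0.0203 0.0982]
kettle z [0.11  0.229 0.234]
```

View pics/w8.png

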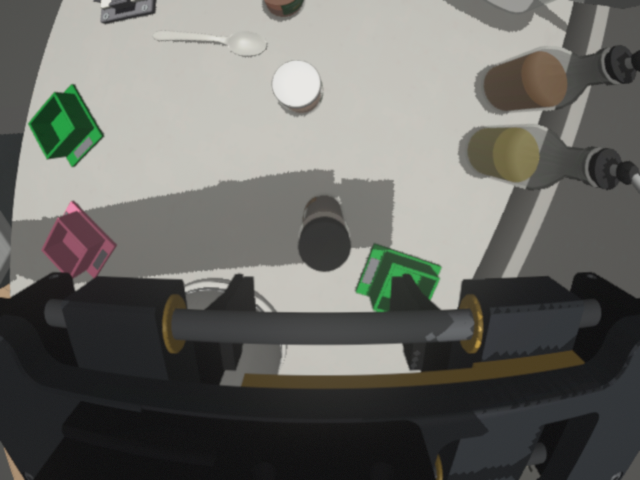

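The tall jar's lid is at (325,240) in the wrist view. The green holder (400,280) is low, and the kettle is behind, outside the gripper body. I'll descend with x -3, y +2.

Emit:
apply_moves:
  steps:
    - [0, 0, 0, -3, 2, 15, 0.5]
    - [0, 0, 0, -3, 2, 40, 0.5]
    - [0, 0, 0, -3, 2, 65, 0.5]
    - [0, 0, 0, -3, 2, 90, 0.5]
    - [0, 0, 0, -3, 2, 115, 0.5]
    - [0, 0, 0, -3, 2, 135, 0.5]
    - [0, 0, 0, -3, 2, 146, 0.5]
    - [0, 0, 0, -3, 2, 150, 0.5]
    - [0, 0, 0, -3, 2, 150, 0.5]
    - [0, 0, 0, -3, 2, 150, 0.5]
    - [0, 0, 0, -3, 2, 150, -0.3]
    - [0, 0, 0, -3, 2, 150, -0.5]
    - [0, 0, 0, -3, 2, 150, -1]
    - [0, 0, 0, -3, 2, 150, -1]
    - [0, 0, 0, -3, 2, 150, -1]
    - [0, 0, 0, -3, 2, 150, -1]
    - [0, 0, 0, -3, 2, 150, -1]
    - [0, 0, 0, -3, 2, 150, -1]
    - [0, 0, 0, -3, 2, 150, -1]
  force: 25

```text
time: 11.43
ee_pos: [0.5315, -0.4127, 0.0769]
eef_rot: [0.904, 0.428, 0.0, 0.0]
ft_force: [-0.8, 0.1, 3.2]
width: 0.0405
grip_force: 25.0
```

```bash
cat > j.py <<'E'
from h import *
s=r.read_state();c=cam('wrist');P=cloud(c);M=R.from_quat(s['eef_rot']).as_matrix();d=(P-s['ee_pos'])@M
print(s['time'],s['ee_pos'].round(4),M[:,0].round(3),M[:,2].round(4),s['width'],s['grip_force'],s['ft_force'].round(2))
f=np.isfinite(P[...,0])&(np.hypot(d[...,0],d[...,1])<.03)
for zz in (-.06,-.05,-.04,-.03,-.02,0,.02,.04,.06):
    q=d[f&(abs(d[...,2]-zz)<.004)]
    if len(q)>20: print('tool z',zz,len(q),'x',np.percentile(q[:,0],[1,99]).round(4),'y',np.percentile(q[:,1],[1,99]).round(4))
E
python3 j.py
```

```text
11.4333 [ 0.5315 -0.4127  0.0769] [0.634 0.773 0.   ] [ 4.e-04 -3.e-04 -1.e+00] 0.04054058350332485 24.98484793351963 [-0.84  0.06  3.22]
tool z -0.06 3759 x [-0.0039  0.0209] y [-0.0247  0.0256]
tool z -0.05 1603 x [-0.0093  0.0212] y [-0.0247  0.0256]
tool z -0.04 376 x [0.0093 0.0209] y [-0.0274  0.0274]
tool z -0.03 1700 x [0.0059 0.0225] y [-0.0271  0.027 ]
tool z -0.02 870 x [0.0061 0.0226] y [-0.0273  0.0273]
tool z 0 500 x [0.0066 0.0227] y [-0.026   0.0264]
tool z 0.02 275 x [0.01   0.0225] y [-0.0184  0.0182]
tool z 0.04 215 x [0.0105 0.0227] y [-0.0182  0.0185]
tool z 0.06 137 x [0.009  0.0221] y [-0.0178  0.0188]
```

Emit:
apply_moves:
  steps:
    - [0, 0, 0, 0, 0, -10, -1]
    - [0, 0, 0, 0, 0, -35, -1]
    - [0, 0, 0, 0, 0, -65, -1]
    - [0, 0, 0, 0, 0, -95, -1]
    - [0, 0, 0, 0, 0, -120, -1]
    - [0, 0, 0, 12, -9, -130, -1]
    - [0, 0, 0, 35, -27, -130, -1]
    - [0, 0, 0, 63, -49, -130, -1]
    - [0, 0, 0, 93, -73, -130, -1]
    - [0, 0, 0, 123, -97, -130, -1]
    - [0, 0, 0, 153, -120, -130, -1]
    - [0, 0, 0, 183, -144, -130, -1]
    - [0, 0, 0, 213, -167, -130, -1]
    - [0, 0, 0, 241, -189, -130, -1]
    - [0, 0, 0, 264, -207, -130, -1]
    - [0, 0, 0, 279, -219, -130, -1]
    - [0, 0, 0, 287, -225, -130, -1]
    - [0, 0, 0, 287, -225, -130, -1]
    - [0, 0, 0, 287, -225, -130, -1]
    - [0, 0, 0, 287, -225, -130, -1]

```text
time: 13.15
ee_pos: [0.5392, -0.05, 0.2064]
eef_rot: [0.904, 0.427, -0.0, 0.0]
ft_force: [0.8, 0.1, -0.2]
width: 0.0406
grip_force: 25.0
```

```bash
cat > k.py <<'E'
from j import *
S=cam('scene'); PS=cloud(S); X=M[:,0]; 
g=np.isfinite(P[...,0])
q=d[g&(abs(P[...,2]-.061)<.005)&(abs(d[...,0])<.045)&(abs(d[...,1])<.045)]; print('rim in tool',len(q),np.percentile(q,[1,99],axis=0).round(4).tolist())
for C,PP in ((S,PS),):
    e=(PP-s['ee_pos'])@M; h=np.isfinite(PP[...,0])&(np.hypot(e[...,0],e[...,1])<.035)
    for zz in (.02,.035,.05,.065):
        m=e[h&(abs(e[...,2]-zz)<.004)]
        if len(m): print('scene jar',zz,len(m),m.min(0).round(4)[:2],m.max(0).round(4)[:2])
    q=PP[np.isfinite(PP[...,0])&(abs(PP[...,2]-.059)<.006)&(abs(PP[...,0]-.541)<.06)&(abs(PP[...,1]+.047)<.06)]; print('scene rim',len(q),[np.round(x,1) for x in cv2.minAreaRect((q[:,:2]*1000).astype(np.float32))])
E
python3 k.py
```

```text
13.15 [ 0.5392 -0.05    0.2064] [ 0.636  0.772 -0.001] [-4.e-04 -8.e-04 -1.e+00] 0.04059147324044763 24.984722959343344 [ 0.78  0.08 -0.24]
tool z -0.06 3755 x [-0.0037  0.0208] y [-0.0247  0.0256]
tool z -0.05 1591 x [-0.0094  0.0212] y [-0.0247  0.0256]
tool z -0.04 381 x [0.0093 0.021 ] y [-0.0274  0.0274]
tool z -0.03 1700 x [0.006  0.0224] y [-0.0271  0.027 ]
tool z -0.02 862 x [0.0064 0.0226] y [-0.0272  0.0273]
tool z 0 490 x [0.0072 0.0226] y [-0.0263  0.0258]
tool z 0.02 264 x [0.0096 0.0226] y [-0.0177  0.019 ]
tool z 0.04 215 x [0.0094 0.0226] y [-0.0183  0.0184]
tool z 0.06 136 x [0.0091 0.0222] y [-0.0172  0.0188]
rim in tool 744 [[-0.0134, -0.0282, 0.1435], [0.0307, 0.0266, 0.1494]]
scene jar 0.02 57 [ 0.0032 -0.017 ] [0.0226 0.0223]
scene jar 0.035 52 [ 0.0014 -0.0167] [0.0226 0.0227]
scene jar 0.05 55 [ 0.0079 -0.0171] [0.0228 0.0218]
scene jar 0.065 52 [ 0.0056 -0.0153] [0.0245 0.0221]
scene rim 269 [array([542.5, -47.6]), array([56., 55.]), np.float64(50.5)]
```

Emit:
apply_moves:
  steps:
    - [0, 0, 0, 2, -1, 15, -1]
    - [0, 0, 0, 2, -1, 35, -1]
    - [0, 0, 0, 2, -1, 50, -1]
    - [0, 0, 0, 2, -1, 56, -1]
    - [0, 0, 0, 2, -1, 58, -1]
    - [0, 0, 0, 2, -1, 58, -1]
    - [0, 0, 0, 2, -1, 58, -1]

```text
time: 13.83
ee_pos: [0.5404, -0.0463, 0.1495]
eef_rot: [0.904, 0.427, 0.001, 0.0]
ft_force: [0.9, -0.2, -0.8]
width: 0.041
grip_force: 25.0
```

```bash
python3 k.py | grep -v "tool z -0"
```

```text
13.8333 [ 0.5404 -0.0463  0.1495] [0.635 0.773 0.001] [ 1.3e-03 -2.0e-04 -1.0e+00] 0.04095125411339505 24.98485350050032 [ 0.95 -0.18 -0.84]
tool z 0 491 x [0.0067 0.0227] y [-0.0264  0.0267]
tool z 0.02 280 x [0.0097 0.0226] y [-0.0176  0.0189]
tool z 0.04 221 x [0.0094 0.0226] y [-0.0179  0.0184]
tool z 0.06 142 x [0.0098 0.0221] y [-0.0166  0.0185]
rim in tool 1118 [[-0.0143, -0.0272, 0.0867], [0.0271, 0.0275, 0.0919]]
scene jar 0.02 53 [-0.0006 -0.0163] [0.0234 0.0223]
scene jar 0.035 50 [ 0.005  -0.0181] [0.0241 0.0217]
scene jar 0.05 44 [ 0.0012 -0.0158] [0.0229 0.0223]
scene jar 0.065 43 [ 0.0026 -0.0157] [0.0223 0.0226]
scene rim 199 [array([542.6, -47.7]), array([55.4, 55.4]), np.float64(48.6)]
```

Emit:
apply_moves:
  steps:
    - [0, 0, 0, -2, 0, 2, -1]
    - [0, 0, 0, -2, 0, 7, -1]
    - [0, 0, 0, -2, 0, 14, -1]
    - [0, 0, 0, -2, 0, 22, -1]
    - [0, 0, 0, -2, 0, 30, -1]
    - [0, 0, 0, -2, 0, 37, -1]
    - [0, 0, 0, -2, 0, 43, -1]
    - [0, 0, 0, -2, 0, 47, -1]
    - [0, 0, 0, -2, 0, 49, -1]
    - [0, 0, 0, -2, 0, 50, -1]
    - [0, 0, 0, -2, 0, 51, -1]
    - [0, 0, 0, -2, 0, 51, -1]

```text
time: 14.93
ee_pos: [0.5387, -0.0474, 0.0977]
eef_rot: [0.904, 0.428, 0.0, 0.0]
ft_force: [0.3, 0.4, -1.3]
width: 0.0406
grip_force: 25.0
```

```bash
python3 k.py | grep -v "tool z -0"
```

```text
14.9333 [ 0.5387 -0.0474  0.0977] [0.634 0.773 0.   ] [ 4.e-04 -1.e-04 -1.e+00] 0.04064938339480908 24.984836981166154 [ 0.33  0.44 -1.31]
tool z 0 489 x [0.0068 0.0226] y [-0.0267  0.0266]
tool z 0.02 266 x [0.0105 0.0226] y [-0.0176  0.0186]
tool z 0.04 961 x [-0.006   0.0291] y [-0.0262  0.0281]
tool z 0.06 240 x [-0.0058  0.0288] y [-0.023   0.0244]
rim in tool 1869 [[-0.005, -0.0261, 0.0328], [0.0292, 0.0281, 0.0415]]
scene jar 0.02 47 [ 0.0011 -0.0163] [0.0247 0.0226]
scene jar 0.035 115 [-0.0199 -0.0236] [0.0297 0.0304]
scene jar 0.05 74 [-0.0029 -0.0212] [0.0297 0.0306]
scene jar 0.065 55 [-0.0242 -0.0177] [0.0301 0.0305]
scene rim 247 [array([543.4, -46.7]), array([53.8, 55.5]), np.float64(48.6)]
```

Emit:
apply_moves:
  steps:
    - [0, 0, 0, 0, 1, 1, -1]
    - [0, 0, 0, 0, 1, 2, -1]
    - [0, 0, 0, 0, 1, 2, -1]
    - [0, 0, 0, 0, 1, 2, -1]
    - [0, 0, 0, 0, 1, 1, 0.6]
    - [0, 0, 0, 0, 0, 0, 0.6]
    - [0, 0, 0, 0, 0, 0, 0.6]
    - [0, 0, 0, 0, 0, 0, 0.6]
    - [0, 0, 0, 0, 0, 0, 0.6]
    - [0, 0, 0, 0, 0, -20, 0.6]
    - [0, 0, 0, 0, 0, -50, 0.6]
    - [0, 0, 0, 0, 0, -85, 0.6]
    - [0, 0, 0, 0, 0, -120, 0.6]
    - [0, 0, 0, 0, 0, -150, 0.6]
    - [0, 0, 0, 0, 0, -160, 0.6]
    - [0, 0, 0, 0, 0, -160, 0.6]
    - [0, 0, 0, 0, 0, -160, 0.6]

```text
time: 16.45
ee_pos: [0.5386, -0.0475, 0.2572]
eef_rot: [0.904, 0.428, 0.0, 0.0]
ft_force: [-0.1, 0.3, 0.1]
width: 0.0694
grip_force: 0.0
```

Run:
```python
from m import *
save('s9',cv2.resize(S['pixels'][150:400,200:440],None,fx=2.4,fy=2.4))
f=np.isfinite(P[...,0])
for n,Q in (('w',P),('s',cloud(S)),('t',cloud(T))):
    g=np.isfinite(Q[...,0])&(np.hypot(Q[...,0]-.541,Q[...,1]+.047)<.04)
    q=Q[g&(Q[...,2]>.147)&(Q[...,2]<.16)]
    if len(q)>5: print(n,'lid',len(q),[np.round(x,1) for x in cv2.minAreaRect((q[:,:2]*1000).astype(np.float32))],np.median(q[:,2]).round(4))
    q=Q[g&(abs(Q[...,2]-.061)<.005)]; print(n,'rim z',len(q),np.median(q[:,2]).round(4) if len(q) else '')
```

```text
16.5 [ 0.5381 -0.0475  0.2562] xang 50.64 z [-0.0016 -0.     -1.    ] 0.06958906420824612 0.0 [-0.55  0.48  0.23]
top base [513.9 -80.5] [29.6 70.1] 50.1 0.0119 183
scene base [551.8 -38. ] [91.4 70. ] 51.1 0.0112 406
w lid 2057 [array([541.4, -46.3]), array([38.1, 36.6]), np.float64(49.7)] 0.1564
w rim z 650 0.0612
s lid 340 [array([543.3, -47.4]), array([37.1, 36. ]), np.float64(51.7)] 0.154
s rim z 239 0.059
t lid 227 [array([539.2, -48.9]), array([32.6, 37.4]), np.float64(51.5)] 0.1542
t rim z 125 0.06
```

View pics/s9.png

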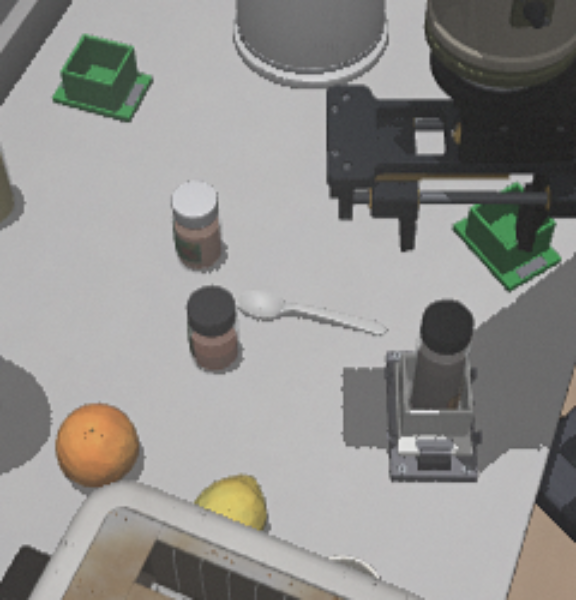

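The tall jar (442,360) stands upright in the seated holder, lid at about 154 mm, so its foot is on the floor. The gripper is clear and the bystanders haven't moved. I'll hand the job in.

```bash
python3 -c "
from bench import r
print(r.close_job())"
```

```text
the job is handed in; nothing more can be done
None
```

The holder measured seated on the base with both hooks over its flange, the tall jar stands released in its socket, and the job is handed in (hand-in gave no verdict).

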